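# Dry-fit the backing pads on the panel and weigh them down

### The job

Dry-fit the three plywood backing pads on the green panel: lay each one flat inside its own marker outline, the T the same way round as it is drawn. Weigh down the strip with the steel bar, laid lengthwise along its middle, and the round pad with the turned steel weight, standing upright in its centre. Set the weights down gently rather than dropping them, and leave the roll of tape where it is.

Things in the scene. Friction and masses are not known exactly. Their poses are not given: they have to be found in the camera images.
- strip_pad: Loose rectangular pad of bare 12 mm plywood, 110 x 44 mm. Origin: centre of its underside; x along the 110 mm, y along the 44 mm, z up. Weighs about 45 g. Lies flat on the bench at the start.
- disc_pad: Loose round pad of bare 12 mm plywood, 60 mm in diameter. Origin: centre of its underside; z up. About 25 g. Lies flat on the bench at the start.
- tee_pad: Loose T-shaped pad of bare 12 mm plywood, about 35 g, flat on the bench. Origin: on its underside, on the middle line where the stem meets the crossbar (near the centre of mass); x along the stem to its foot, z up. Crossbar: 80 mm along y, x = -32 to 0 mm. Stem: 32 mm wide, x = 0 to 50 mm; pinch it across the stem near x = 28 mm.
- tee_foot (a point): Point on tee_pad: the middle of the stem's foot, on the underside (x = 50 mm, y = 0 in tee_pad's frame).
- bar_weight: Loose dark steel bar used as a weight, 90 x 30 mm and 25 mm high, about 0.55 kg. Origin: centre of its underside; x along the 90 mm, y along the 30 mm, z up. Lies on the bench at the start.
- round_weight: Loose turned dark steel weight, 62 mm high, about 0.55 kg, standing upright: a foot 52 mm in diameter and 18 mm high, a step 38 mm in diameter up to 30 mm, then a post 28 mm in diameter up to 62 mm, to take it by. Origin: centre of its underside; z up along the post.
- strip_outline: Rectangle drawn in black marker on the green panel, fixed: the outline of strip_pad, drawn 4 mm outside it all round (118 x 52 mm). Origin: its centre, on the panel's top face, which is level and 6 mm above the bench; x along the long side.
- disc_outline: Circle drawn in black marker on the green panel, fixed: the outline of disc_pad, drawn 4 mm outside it (68 mm across). Origin: its centre, on the panel's top face, 6 mm above the bench.
- tee_outline: T drawn in black marker on the green panel, fixed: the outline of tee_pad, drawn 4 mm outside it all round (crossbar 88 mm, back to foot 90 mm). Same frame as tee_pad: with the pad in place origins and axes coincide, x along the stem to the foot. Origin on the panel's top face, 6 mm above the bench.
- tape_roll: Bystander: a loose roll of white masking tape lying flat among the things, 96 mm outside and 76 mm inside diameter, 48 mm high. Origin: centre of its underside.
Mind the look-alikes: they are no part of the job. Leave any pink or red look-alike of the tee_pad alone. What is shaped like the disc_pad but turquoise is not meant.

How it is judged:
At the end, for the whole second after the job is handed in: Each pad flat on the panel within 10 mm of its own outline (strip within 0.15 rad, T's foot within 14 mm of its drawn place). Bar on the strip, within 12 mm and 0.2 rad; round weight upright on the round pad, within 12 mm. All released and at rest (horizontal distance between strip_pad and strip_outline below 0.01 m and z of strip_pad in the frame of strip_outline between -0.003 and 0.003 m and angle between each of strip_pad, disc_pad, tee_pad, bar_weight, round_weight's own z axis and vertical below 0.06 rad and horizontal distance between disc_pad and disc_outline below 0.01 m and z of disc_pad in the frame of disc_outline between -0.003 and 0.003 m and horizontal distance between tee_pad and tee_outline below 0.01 m and z of tee_pad in the frame of tee_outline between -0.003 and 0.003 m and angle between the x axis of strip_pad and the x axis of strip_outline, either way round below 0.15 rad and x of tee_foot in the frame of tee_outline between 0.036 and 0.064 m and y of tee_foot in the frame of tee_outline between -0.014 and 0.014 m and horizontal distance between bar_weight and strip_pad below 0.012 m and z of bar_weight in the frame of strip_pad between 0.009 and 0.015 m and horizontal distance between round_weight and disc_pad below 0.012 m and z of round_weight in the frame of disc_pad between 0.009 and 0.015 m and angle between the x axis of bar_weight and the x axis of strip_pad, either way round below 0.2 rad and linear speed of each of strip_pad, disc_pad, tee_pad, bar_weight, round_weight below 0.02 m/s); the robot touches nothing.
It fails at once if the roll of tape is moved by more than 30 mm (distance of tape_roll from where it was at the start of the episode above 0.03 m).
It fails at once if a weight is dropped on its pad: it comes down faster than 0.4 m/s (horizontal distance between bar_weight and strip_pad below 0.04 m and z of bar_weight in the frame of strip_pad below 0.022 m and linear speed of bar_weight above 0.4 m/s).
It fails at once if a weight is dropped on its pad: it comes down faster than 0.4 m/s (horizontal distance between round_weight and disc_pad below 0.04 m and z of round_weight in the frame of disc_pad below 0.022 m and linear speed of round_weight above 0.4 m/s).
It also fails if it takes over 128 s, if anything falls off the work surface, if the arm or the gripper's body presses on something with over 40 N, if the wrist force passes 120 N, or if a joint passes its speed limit or range.

### The arm

A 6-joint arm with a two-finger parallel gripper is mounted at the origin on the work surface. World frame = base frame: x ahead of the robot, y to its left, z up, the work surface at z = 0. Lengths are in m, angles in rad, forces in N, time in s.
With the tool pointing down it reaches from about 0.2 to 0.875 m from the base axis. Payload 3.4 kg.
Tool frame: the origin (TCP) lies on the mounting face of the last link; the fingertips stand 199 mm ahead of it and the grasp point (between the pads) lies 180 mm ahead of it (env.tips_ahead is the distance from the TCP to the fingertips, in m); z points along the fingers, y is the line along which they close (so a half turn about z gives the same grasp; the last joint's range is limited). The gripper opens to 94 mm and grips with 3 to 60 N. Pads are 16 mm wide; open, the fingers measure 119 mm over their backs; the gripper's body (75 mm by 177 mm) begins 78 mm behind the grasp point.
Start: joints at [-0.121, 0.276, 1.505, -0, 1.361, -0.121], TCP at [0.575, -0, 0.405] pointing down, gripper open.
Joint ranges: [-2.89, 2.89], [-0.75, 2.08], [0.22, 2.7], [-1.18, 4.32], [0.11, 2.71], [-2.7, 2.7]. Speed limits (rad/s): [2.57, 2.57, 3.14, 3.14, 3.14, 3.14].

### API

Orientations are given as a unit quaternion [x, y, z, w].
In Python, from bench import sensors, viewer, env gives the robot as it stands. The module is installed in compiled form; this text tells all that it offers.
- The arm moves only by the tool carry_out, never from a script. Its argument "targets" is a list of rows, each an object of numbers: "gripper": the opening, from -1 (shut) to 1 (fully open); "tx", "ty", "tz": the shift along the world's x, y, z in mm; "twist": the turn about the world's z in rad. In form: [{"gripper": .., "tx": .., "ty": .., "tz": .., "twist": ..}, ...]. A call has 1 to 20 rows; each row shifts and turns the commanded pose from where the row before left it; what a row does not reach is not made up. A row lasts 1/8 s, in which the tool goes at most 62.5 mm and 10.7 degrees, less where a joint would pass 70% of its speed; a pose out of reach is approached as far as the arm can. A call with a gripper value outside its range is refused whole. The fingers move at their own pace and stop on an object; "newtons" is the grip in N (left out, the last holds). Time passes only in rows, so rows that do not move let the fingers close. It gives the time, the measured TCP pose, the force, the opening and the grip force at its end, in the units of the state.
- sensors.state(): the state, without advancing time (a new reading comes with each control period).
- viewer.read_camera(name): name is "scene" or "side" or "wrist"; returns (picture, depth): 480x640x3 uint8, blue, green, red; 480x640 float32, m along the optical axis (not along the pixel's ray), 0 where there is no reading.
- viewer.get_calibration(name): a dict with "fx", "fy", "cx", "cy" (pixels), "rvec" (rotation vector, rad) and "tvec" (3), from world to camera coordinates, as OpenCV has them; the wrist camera has in their place "T_tool_cam" (4x4, takes a point from camera to tool coordinates, whose origin is the TCP and whose axes are the flange's). Camera axes: x right, y down, z forward; pixel columns grow to the right and rows downward; lengths in m; the calibration is good to about 2 mm. A picture is of the moment at which its call begins: read the wrist's pose just before it. get_calibration takes no time and is no camera call.
- env.job_done(): hands the job in; it is judged then, once.
The state is a dict: "time_s": time; "joint_pos": joint angles; "dq": joint speeds; "joint_efforts": joint torques, N m; "ee_pos": TCP position; "eef_rot": TCP orientation; "ft_force": force on the tool from outside, world axes, zero at the start; "moment": the same for the moment, N m; "grip_width": finger opening in m; "grasp_force": force on a finger pad.
Only numpy, scipy, OpenCV 4.12 (cv2) and the standard library are available. Lean on these libraries where they do the work, as an engineer would, in place of code of your own. Each camera call takes 0.05 s, during which the arm holds its last target. There are 200 camera calls.

## Working session

There is one attempt and no reset: what is moved stays moved. The work goes in short steps, Python scripts to look and compute and a tool call to move; the robot and the scene stay as the last step left them, time stands still between calls to the robot, and variables do not carry over. Pictures are saved under pics/ and viewed, at most 17 in all, crops included, and the job is handed in when it is done.

Besides the shell and the picture viewer there is one more tool, called after "Request:" by a JSON object that holds its "name" and its "arguments". carry_out: Moves the arm, as the interface text tells. Its arguments: {"type":"object","properties":{"targets":{"type":"array"},"newtons":{"type":"number"}},"required":["targets"]}

```bash
mkdir -p pics; cat > h.py <<'E'
import numpy as np, cv2
from bench import sensors, viewer, env
from scipy.spatial.transform import Rotation as R
def cam(n):
    s=sensors.state(); p,d=viewer.read_camera(n); c=viewer.get_calibration(n)
    K=np.array([[c['fx'],0,c['cx']],[0,c['fy'],c['cy']],[0,0,1.]])
    if n=='wrist':
        T=np.eye(4);T[:3,:3]=R.from_quat(s['eef_rot']).as_matrix();T[:3,3]=s['ee_pos']
        T=T@np.array(c['T_tool_cam'])
    else:
        V=np.eye(4);V[:3,:3]=R.from_rotvec(np.ravel(c['rvec'])).as_matrix();V[:3,3]=np.ravel(c['tvec']);T=np.linalg.inv(V)
    return p,d,K,T
def ray(uv,K,T,z):
    uv=np.atleast_2d(np.asarray(uv,float)); r=np.c_[uv,np.ones(len(uv))]@np.linalg.inv(K).T@T[:3,:3].T
    o=T[:3,3]; return (o+r*((z-o[2])/r[:,2])[:,None])[:,:2]
def topdown(p,K,T,z,x0,x1,y0,y1,s=1000.):
    # rectified picture of plane z: col = (y1-y)*s, row=(x1-x)*s
    W=np.array([[x0,y0,z,1],[x0,y1,z,1],[x1,y1,z,1],[x1,y0,z,1]]).T
    q=K@(np.linalg.inv(T)@W)[:3]; q=(q[:2]/q[2]).T.astype(np.float32)
    dst=np.array([[(y1-y)*s,(x1-x)*s] for x,y in W[:2].T],np.float32)
    return cv2.warpPerspective(p,cv2.getPerspectiveTransform(q,dst),(int((y1-y0)*s),int((x1-x0)*s)))
E
python3 - <<'E'
from h import *
for n in ('scene','side','wrist'):
    p,d,K,T=cam(n); cv2.imwrite(f'pics/{n}0.png',p); np.savez(f'pics/{n}0.npz',p=p,d=d,K=K,T=T); print(n,T.round(3).tolist(),K[0,0])
E
```

```text
scene [[0.816, 0.417, -0.401, 0.893], [0.578, -0.597, 0.556, -0.671], [-0.007, -0.686, -0.728, 0.778], [0.0, 0.0, 0.0, 1.0]] 434.7894630363033
side [[-0.898, -0.23, 0.374, 0.069], [-0.439, 0.481, -0.759, 0.764], [-0.006, -0.846, -0.533, 0.651], [0.0, 0.0, 0.0, 1.0]] 449.6708145913708
wrist [[1.0, 0.001, -0.001, 0.576], [0.001, -0.967, -0.253, 0.073], [-0.002, 0.253, -0.967, 0.385], [0.0, 0.0, 0.0, 1.0]] 334.2997586541433
```

View pics/scene0.png

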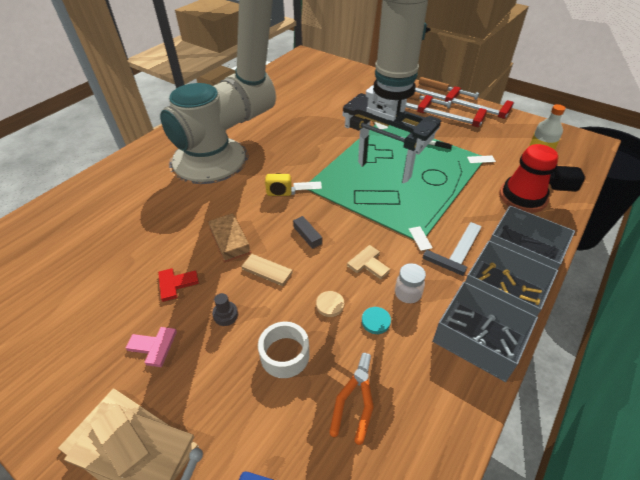

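View pics/side0.png

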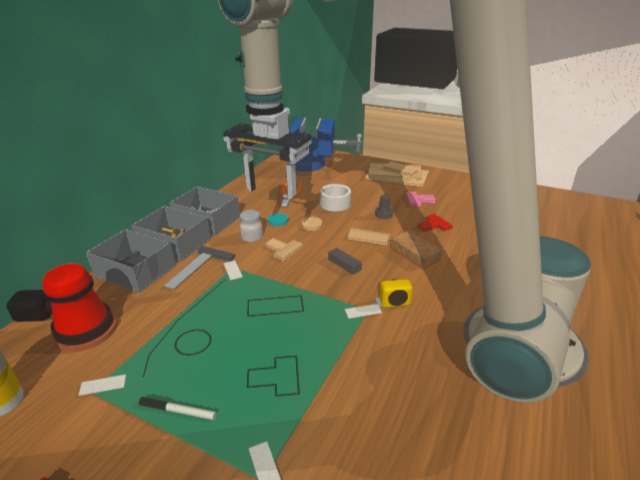

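View pics/wrist0.png

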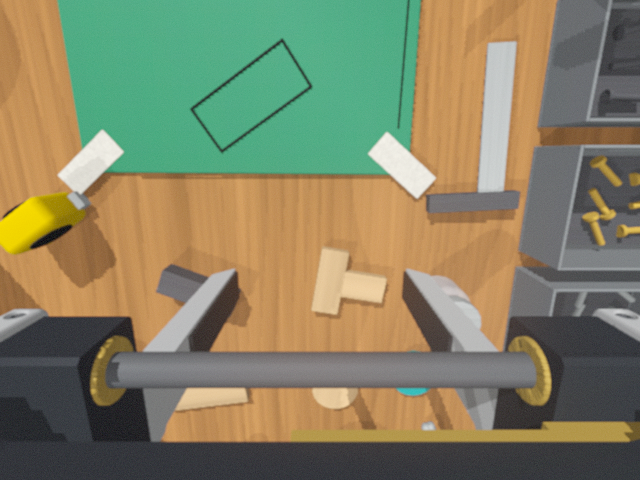

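The pictures show the parts at these scene pixels:
- Strip (267,270), disc (330,305) and T (368,262).
- Bar (307,232), round weight (224,310) and tape (284,350).
- Outlines on the green panel, with the T at (376,153), strip (377,197) and circle (434,177).

Red and pink Ts and a turquoise disc are the decoys.

```bash
cat > m.py <<'E'
from h import *
def pts(d,K,T):
    v,u=np.mgrid[:480,:640]; P=np.stack([(u-K[0,2])/K[0,0]*d,(v-K[1,2])/K[1,1]*d,d],-1)
    return P@T[:3,:3].T+T[:3,3]
for n in ('scene','side'):
    f=np.load(f'pics/{n}0.npz'); p,d,K,T=f['p'],f['d'],f['K'],f['T']; P=pts(d,K,T); z=P[...,2]
    print(n)
    ok=(d>0)&(P[...,0]>.25)&(P[...,0]<.9)&(P[...,1]>-.5)&(P[...,1]<.35)
    print('bench z',np.median(z[ok&(abs(z)<.01)]))
    m=(ok&(z>.0065)&(z<.07)).astype(np.uint8)
    m=cv2.morphologyEx(m,cv2.MORPH_OPEN,np.ones((3,3)))
    k,l,st,ce=cv2.connectedComponentsWithStats(m)
    for i in range(1,k):
        if st[i,4]<60: continue
        q=P[l==i]; zt=np.percentile(q[:,2],90)
        t=(l==i)&(z>zt-.004)
        c=max(cv2.findContours(t.astype(np.uint8),cv2.RETR_EXTERNAL,cv2.CHAIN_APPROX_NONE)[0],key=len)[:,0]
        w=ray(c,K,T,zt)*1000; r=cv2.minAreaRect(w.astype(np.float32)); hsv=cv2.cvtColor(p,cv2.COLOR_BGR2HSV)[t]
        print(ce[i].astype(int),'zt %.1f'%(zt*1000),'rect',np.round(r[0]),np.round(r[1]),round(r[2]),'hsv',np.median(hsv,0))
    # outlines
    hsv=cv2.cvtColor(p,cv2.COLOR_BGR2HSV)
    g=((hsv[...,0]>60)&(hsv[...,0]<90)&(hsv[...,1]>100)&ok).astype(np.uint8)
    g=(g>0)&(hsv[...,2]>70)
    cs,h=cv2.findContours(g.astype(np.uint8),cv2.RETR_CCOMP,cv2.CHAIN_APPROX_NONE)
    for c,hh in zip(cs,h[0]):
        if len(c)<50: continue
        w=ray(c[:,0],K,T,.006)*1000; r=cv2.minAreaRect(w.astype(np.float32))
        print('hole' if hh[3]>=0 else 'out',c[:,0].mean(0).astype(int),np.round(r[0]),np.round(r[1]),round(r[2],1))
    cv2.imwrite(f'pics/top_{n}.png',topdown(p,K,T,.008,.2,.9,-.4,.4))
    print(np.round(d[d>0].min(),2))
print(sensors.state()['eef_rot'],sensors.state()['ee_pos'])
E
python3 m.py
```

```text
scene
bench z 0.0007867884994283703
[279 184] zt 55.5 rect [275.  -4.] [65. 39.] 48 hsv [ 26.  180.  241.5]
[494 273] zt 63.0 rect [ 855. -178.] [89. 12.] 0 hsv [98. 23. 77.]
[230 238] zt 33.9 rect [ 291. -215.] [ 64. 116.] 61 hsv [ 15. 126. 151.]
[307 231] zt 26.7 rect [432. -89.] [31. 92.] 68 hsv [120.   7.  92.]
[455 251] zt 15.4 rect [746.  17.] [99. 23.] 3 hsv [107.  16.  94.]
[369 261] zt 14.1 rect [611. -84.] [82. 83.] 80 hsv [ 19.  92. 231.]
[267 268] zt 13.9 rect [ 423. -233.] [110.  45.] 8 hsv [ 19.  92. 233.]
[175 282] zt 13.9 rect [ 289. -375.] [81. 73.] 53 hsv [  1. 210. 217.]
[408 289] zt 61.9 rect [ 720. -119.] [49. 21.] 12 hsv [ 83.  10. 107.]
[329 302] zt 14.1 rect [ 595. -228.] [55. 59.] 35 hsv [ 19.  89. 236.]
[224 309] zt 62.1 rect [ 430. -374.] [28. 28.] 19 hsv [140.   9.  84.]
[376 319] zt 14.3 rect [ 696. -207.] [58. 59.] 14 hsv [ 90. 170. 196.]
[283 348] zt 49.0 rect [ 589. -376.] [94. 94.] 35 hsv [ 30.   7. 236.]
[165 335] zt 13.8 rect [ 370. -486.] [35. 43.] 26 hsv [171. 116. 180.]
[355 400] zt 17.5 rect [ 748. -364.] [ 63. 162.] 17 hsv [ 11. 207. 171.]
out 
[... 861 characters left out ...]
 287. -203.] [ 67. 118.] 61 hsv [ 15. 134. 132.]
[283 247] zt 13.3 rect [608. -70.] [80. 86.] 90 hsv [ 16. 114. 196.]
[215 252] zt 14.8 rect [744.  26.] [100.  26.] 5 hsv [10. 12. 85.]
[344 259] zt 25.7 rect [429. -80.] [33. 93.] 69 hsv [10. 33. 92.]
[193 265] zt 9.3 rect [761.  89.] [29. 58.] 3 hsv [ 53.   5. 157.]
[391 292] zt 55.0 rect [274.   8.] [60. 39.] 26 hsv [ 24. 243. 215.]
[106 315] zt 59.0 rect [788. 338.] [ 9. 40.] 49 hsv [  3. 212. 126.]
out [261 337] [494. 203.] [297. 357.] 89.7
hole [290 381] [383. 288.] [45. 94.] 31.9
hole [294 301] [474. 110.] [57. 63.] 34.7
0.47
[ 7.07110060e-01  7.07103147e-01 -4.54396252e-04 -5.43879366e-04] [5.74852428e-01 4.24012625e-07 4.03998412e-01]
```

View pics/top_side.png

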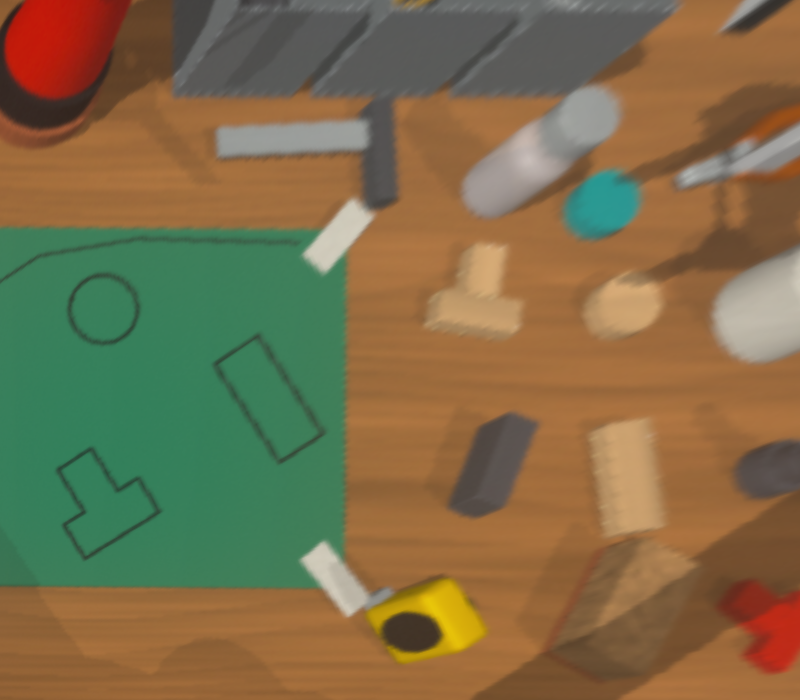

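The rectified view shows the outlines well: circle around (104,309), strip (270,398), T with its foot up-left at (75,458). The T pad's stem points to +x. Next I'll refine with moments.

```bash
cat >> h.py <<'E'
def mom(c):
    M=cv2.moments(c); a=.5*np.arctan2(2*M['mu11'],M['mu20']-M['mu02'])
    return M['m10']/M['m00'],M['m01']/M['m00'],a,M['m00']
def outlines(p,K,T,box=(.28,.66,.03,.38)):
    s=2000.; w=topdown(p,K,T,.006,*box,s); hv=cv2.cvtColor(w,cv2.COLOR_BGR2HSV)
    v=hv[...,2]; bg=cv2.medianBlur(v,51); m=((bg.astype(int)-v)>18).astype(np.uint8)
    m=cv2.morphologyEx(m,cv2.MORPH_CLOSE,np.ones((5,5)))
    for c in cv2.findContours(m,cv2.RETR_EXTERNAL,cv2.CHAIN_APPROX_NONE)[0]:
        A=cv2.contourArea(c)/s**2*1e6
        if 2500<A<9000:
            u,vv,a,_=mom(c); print('outline xy %.1f %.1f area %.0f'%((box[1]-vv/s)*1000,(box[3]-u/s)*1000,A),'ang %.1f'%np.degrees(np.arctan2(-np.sin(a),-np.cos(a)) if 0 else np.arctan2(np.cos(a),np.sin(a))),'minrect',np.round(np.array(cv2.minAreaRect(c)[1])/2,1))
def parts(p,K,T,z,box,lo,hi,amin=600,s=2000.):
    w=topdown(p,K,T,z,*box,s); hv=cv2.cvtColor(w,cv2.COLOR_BGR2HSV); m=cv2.inRange(hv,lo,hi)
    m=cv2.morphologyEx(m,cv2.MORPH_OPEN,np.ones((7,7)))
    for c in cv2.findContours(m,cv2.RETR_EXTERNAL,cv2.CHAIN_APPROX_NONE)[0]:
        A=cv2.contourArea(c)/s**2*1e6
        if A>amin:
            u,vv,a,_=mom(c); r=cv2.minAreaRect(c)
            print('part xy %.1f %.1f area %.0f'%((box[1]-vv/s)*1000,(box[3]-u/s)*1000,A),'ang %.1f'%np.degrees(np.arctan2(np.cos(a),np.sin(a))),'minrect',np.round(np.array(r[1])/2,1),'ctr',np.round([(box[1]-r[0][1]/s)*1000,(box[3]-r[0][0]/s)*1000],1))
E
python3 - <<'E'
from h import *
F={}
for n in ('scene','side','wrist'):
    f=np.load(f'pics/{n}0.npz'); p,K,T=f['p'],f['K'],f['T']; print(n); outlines(p,K,T)
    parts(p,K,T,.012,(.35,.68,-.3,-.03),(10,40,165 if n=='side' else 205),(25,140,255),1200)
    parts(p,K,T,.025,(.37,.5,-.16,-.03),(0,0,30),(180,90,125),1000)
E
```

```text
scene
outline xy 388.9 299.5 area 3283 ang 129.0 minrect [ 93.5 165.4]
outline xy 500.0 129.3 area 7590 ang 33.7 minrect [126.8  62.6]
outline xy 589.6 295.2 area 4521 ang 112.9 minrect [75.  77.4]
outline xy 495.2 45.6 area 3077 ang 179.6 minrect [ 16.3 338.5]
part xy 420.8 -229.6 area 4450 ang 8.4 minrect [108.7  43.6] ctr [ 420.5 -229.6]
part xy 588.9 -225.0 area 2445 ang 83.5 minrect [59.7 52.3] ctr [ 588.2 -224.6]
part xy 599.1 -78.8 area 3999 ang 170.7 minrect [80.6 83.5] ctr [608.4 -79.9]
part xy 435.9 -95.2 area 3745 ang 155.1 minrect [ 39.9 106.1] ctr [435.8 -95.3]
side
outline xy 397.2 296.2 area 6372 ang 31.6 minrect [95.3 94.7]
outline xy 502.7 129.9 area 6956 ang 33.7 minrect [124.   59.7]
outline xy 592.9 295.4 area 4183 ang 135.4 minrect [73.  73.5]
part xy 421.3 -221.8 area 6790 ang 6.3 minrect [112.7  66.1] ctr [ 421.4 -222. ]
part xy 589.9 -217.3 area 3512 ang 107.2 minrect [60.6 81.7] ctr [ 593.6 -216.3]
part xy 602.2 -74.9 area 5435 ang 169.0 minrect [88.5 92.8] ctr [609.3 -74.6]
part xy 425.3 -70.0 area 4812 ang 151.4 minrect [ 51.1 108.9] ctr [425.2 -69.7]
wrist
outline xy 501.4 128.0 area 6891 ang 33.7 minrect [123.   57.7]
part xy 431.2 -239.2 area 2065 ang 6.9 minrect [93.8 29.5] ctr [ 430.5 -237. ]
part xy 590.0 -239.3 area 1251 ang 170.2 minrect [48.8 30.9] ctr [ 588.5 -240.6]
part xy 601.3 -79.4 area 4118 ang 171.8 minrect [81.5 83.5] ctr [610.1 -81.2]
part xy 413.4 -72.9 area 1563 ang 10.6 minrect [40.4 48.9] ctr [415.2 -75. ]
part xy 442.8 -125.5 area 2069 ang 57.2 minrect [102.2  30.1] ctr [ 447.8 -122.8]
```

Request:
{"name": "carry_out", "arguments": {"targets": [{"gripper": 0.28,"tx": 6.6,"ty": -10.4,"tz": -18,"twist": 0.1774},{"gripper": 0.28,"tx": 6.6,"ty": -10.4,"tz": -18,"twist": 0.1774},{"gripper": 0.28,"tx": 6.6,"ty": -10.4,"tz": -18,"twist": 0.1774},{"gripper": 0.28,"tx": 6.6,"ty": -10.4,"tz": -18,"twist": 0.1774},{"gripper": 0.28,"tx": 6.6,"ty": -10.4,"tz": -18,"twist": 0.1774},{"gripper": 0.28,"tx": 6.6,"ty": -10.4,"tz": -18,"twist": 0.1774},{"gripper": 0.28,"tx": 6.6,"ty": -10.4,"tz": -18,"twist": 0.1774},{"gripper": 0.28,"tx": 6.6,"ty": -10.4,"tz": -18,"twist": 0.1774},{"gripper": 0.28,"tx": 0,"ty": 0,"tz": 0,"twist": 0}], "newtons": 15}}

```text
time_s: 1.27
ee_pos: [0.6275, -0.0837, 0.2589]
eef_rot: [0.077, 0.997, 0.0, -0.002]
ft_force: [0.6, 0.9, -0.4]
grip_width: 0.0602
grasp_force: 0.0
```

```bash
python3 - <<'E'
from h import *
p,d,K,T=cam('wrist'); cv2.imwrite('pics/w1.png',p)
s=sensors.state(); print(s['joint_pos'],s['time_s'])
parts(p,K,T,.012,(.53,.72,-.17,-.02),(10,40,185),(25,140,255),500)
E
```

```text
[-2.41844942e-01  4.67719632e-01  1.58239351e+00  3.56321570e-04
  1.09362625e+00 -1.65752258e+00] 1.325
part xy 624.7 -138.7 area 1824 ang 115.7 minrect [55.2 70.5] ctr [ 624.9 -141.4]
part xy 630.6 -74.2 area 9494 ang 171.7 minrect [117.4 142.9] ctr [638.2 -72.8]
```

View pics/w1.png

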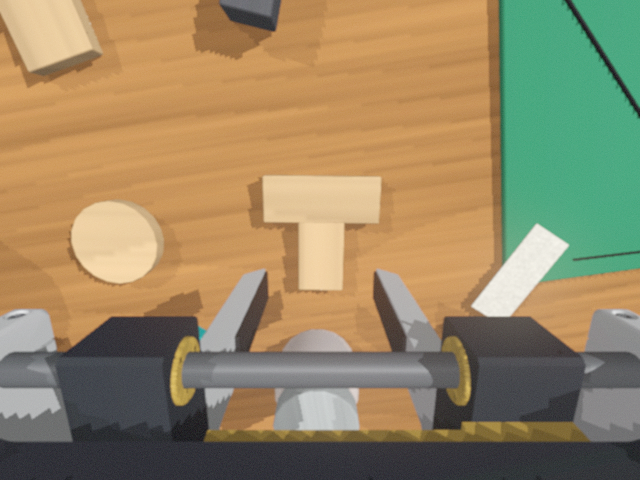

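The wrist view shows the T square to the fingers: stem cols 298–344, foot at row 290, crossbar back at row 177. The disc is centred near (117,241).

```bash
python3 - <<'E'
from h import *
p,d,K,T=cam('wrist')
print((ray([[321,290],[322,177],[299,250],[344,250],[321,223],[264,200],[380,200]],K,T,.012)*1000).round(1))
print('disc',(ray([[71,241],[163,241],[117,201],[117,282]],K,T,.012)*1000).round(1))
E
```

```text
[[ 652.6  -87.1]
 [ 571.7  -73.9]
 [ 619.9  -97.9]
 [ 624.8  -66.2]
 [ 602.9  -79.4]
 [ 581.  -115.6]
 [ 593.2  -36.9]]
disc [[ 588.5 -256.3]
 [ 598.5 -191.9]
 [ 566.1 -215.5]
 [ 623.4 -233.6]]
```

Request:
{"name": "carry_out", "arguments": {"targets": [{"gripper": 0.28,"tx": 0,"ty": 0,"tz": -30,"twist": 0},{"gripper": 0.28,"tx": 0,"ty": 0,"tz": -26,"twist": 0},{"gripper": -1,"tx": 0,"ty": 0,"tz": 0,"twist": 0},{"gripper": -1,"tx": 0,"ty": 0,"tz": 0,"twist": 0},{"gripper": -1,"tx": 0,"ty": 0,"tz": 0,"twist": 0},{"gripper": -1,"tx": 0,"ty": 0,"tz": 30,"twist": 0},{"gripper": -1,"tx": 0,"ty": 0,"tz": 45,"twist": 0},{"gripper": -1,"tx": -21,"ty": 39.3,"tz": 0,"twist": 0.0703},{"gripper": -1,"tx": -21,"ty": 39.3,"tz": 0,"twist": 0.0703},{"gripper": -1,"tx": -21,"ty": 39.3,"tz": 0,"twist": 0.0703},{"gripper": -1,"tx": -21,"ty": 39.3,"tz": 0,"twist": 0.0703},{"gripper": -1,"tx": -21,"ty": 39.3,"tz": 0,"twist": 0.0703},{"gripper": -1,"tx": -21,"ty": 39.3,"tz": 0,"twist": 0.0703},{"gripper": -1,"tx": -21,"ty": 39.3,"tz": 0,"twist": 0.0703},{"gripper": -1,"tx": -21,"ty": 39.3,"tz": 0,"twist": 0.0703},{"gripper": -1,"tx": -21,"ty": 39.3,"tz": 0,"twist": 0.0703},{"gripper": -1,"tx": -21,"ty": 39.3,"tz": 0,"twist": 0.0703},{"gripper": -1,"tx": 0,"ty": 0,"tz": 0,"twist": 0},{"gripper": -1,"tx": 0,"ty": 0,"tz": 0,"twist": 0}], "newtons": 15}}

```text
time_s: 3.75
ee_pos: [0.418, 0.3096, 0.2804]
eef_rot: [-0.272, 0.962, -0.0, 0.001]
ft_force: [0.8, -1.0, 0.2]
grip_width: 0.0319
grasp_force: 15.0
```

```bash
python3 - <<'E'
from h import *
p,d,K,T=cam('wrist'); cv2.imwrite('pics/w2.png',p)
s=sensors.state(); print(s['ee_pos'],np.degrees(R.from_quat(s['eef_rot']).as_matrix()[:2,1]@[1,1j] and np.angle(R.from_quat(s['eef_rot']).as_matrix()[:2,1]@[1,1j])),s['grip_width'])
outlines(p,K,T)
E
```

```text
[0.41826074 0.30921608 0.28021317] 121.54576836207562 0.03158988703664277
outline xy 502.7 127.7 area 6865 ang 33.6 minrect [122.9  57.6]
```

View pics/w2.png

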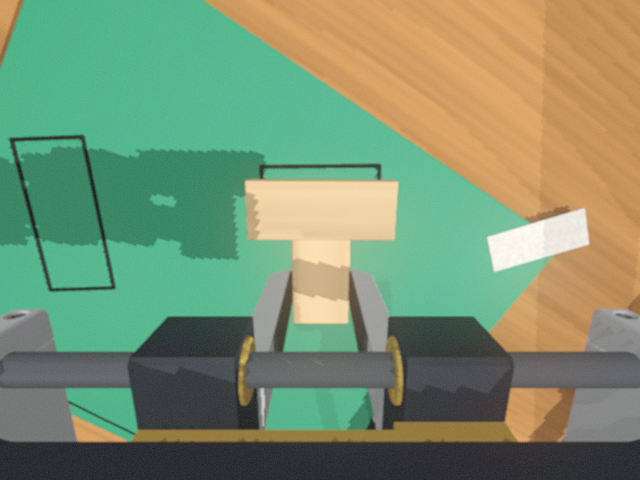

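The T is held square, and its drawn outline's back edge runs from (262,165) to (380,165), in line with the pad.

```bash
python3 - <<'E'
from h import *
p,d,K,T=cam('wrist')
q=ray([[262,166],[380,166]],K,T,.006)*1000; print(q.round(1)); a=np.radians(31.6);e=np.array([np.cos(a),np.sin(a)])
print('origin from back',(q.mean(0)+36*e).round(1), 'ang',np.degrees(np.arctan2(*(q[1]-q[0])[::-1])))
z=.082-.004
r=ray([[247,181],[397,181],[321,322]],K,T,.280-.199+.008)*1000;print('pad back/foot',r.round(1), (r[:2].mean(0)+32*e).round(1),(r[2]-50*e).round(1))
E
```

```text
[[388.2 238.2]
 [342.1 313.2]]
origin from back [395.8 294.6] ang 121.60221268370299
pad back/foot [[388.4 245.7]
 [348.4 310.7]
 [436.2 319.4]] [395.7 295. ] [393.6 293.2]
```

Request:
{"name": "carry_out", "arguments": {"targets": [{"gripper": -1,"tx": 0,"ty": 0,"tz": -40,"twist": 0},{"gripper": -1,"tx": 0,"ty": 0,"tz": -20,"twist": 0},{"gripper": -1,"tx": 0,"ty": 0,"tz": -10.5,"twist": 0},{"gripper": -1,"tx": 0,"ty": 0,"tz": 0,"twist": 0},{"gripper": 0,"tx": 0,"ty": 0,"tz": 0,"twist": 0},{"gripper": 0,"tx": 0,"ty": 0,"tz": 0,"twist": 0},{"gripper": 0,"tx": 0,"ty": 0,"tz": 30,"twist": 0},{"gripper": 0.4,"tx": 0,"ty": 0,"tz": 60,"twist": 0},{"gripper": 0.4,"tx": 0,"ty": -49,"tz": 0,"twist": -0.0366},{"gripper": 0.4,"tx": 0,"ty": -49,"tz": 0,"twist": -0.0366},{"gripper": 0.4,"tx": 0,"ty": -49,"tz": 0,"twist": -0.0366},{"gripper": 0.4,"tx": 0,"ty": -49,"tz": 0,"twist": -0.0366},{"gripper": 0.4,"tx": 0,"ty": -49,"tz": 0,"twist": -0.0366},{"gripper": 0.4,"tx": 0,"ty": -49,"tz": 0,"twist": -0.0366},{"gripper": 0.4,"tx": 0,"ty": -49,"tz": 0,"twist": -0.0366},{"gripper": 0.4,"tx": 0,"ty": -49,"tz": 0,"twist": -0.0366},{"gripper": 0.4,"tx": 3,"ty": -49,"tz": 0,"twist": -0.0366},{"gripper": 0.4,"tx": 0,"ty": -49,"tz": 0,"twist": -0.0366},{"gripper": 0.4,"tx": 0,"ty": -49,"tz": 0,"twist": -0.0366},{"gripper": 0.4,"tx": 0,"ty": 0,"tz": 0,"twist": 0}]}}

```text
time_s: 6.35
ee_pos: [0.4211, -0.2323, 0.2994]
eef_rot: [-0.072, 0.997, -0.001, 0.001]
ft_force: [0.0, 0.9, -0.2]
grip_width: 0.066
grasp_force: 0.0
```

```bash
python3 - <<'E'
from h import *
p,d,K,T=cam('wrist'); cv2.imwrite('pics/w3.png',p)
s=sensors.state(); print(s['ee_pos'],s['joint_pos'].round(2) if hasattr(s['joint_pos'],'round') else s['joint_pos'])
for n in ('side','scene'):
    p,d,K,T=cam(n); cv2.imwrite(f'pics/{n}1.png',p)
E
```

```text
[ 0.42067282 -0.23042908  0.29916618] [-0.65  0.22  1.87  0.    1.05 -2.36]
```

View pics/w3.png

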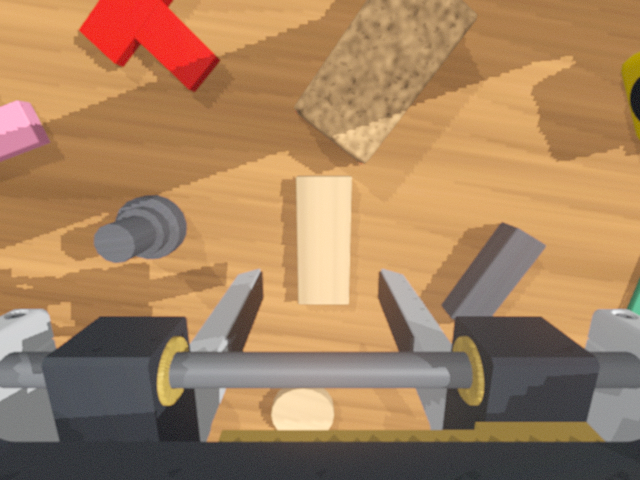

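View pics/side1.png

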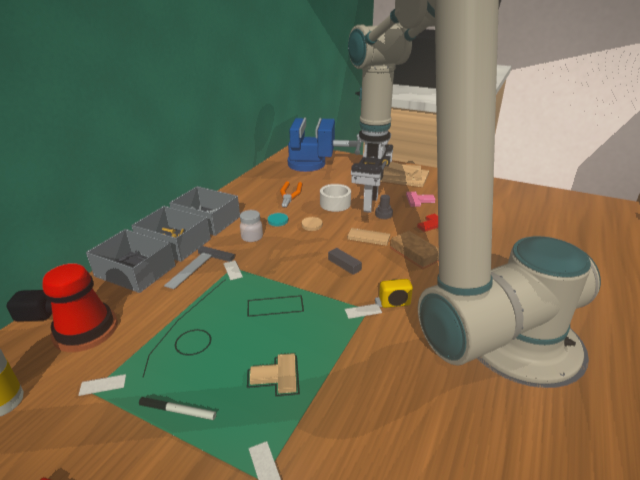

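The T now lies inside its outline (side image). In the wrist view the strip spans cols 297–351 and rows 177–304, square between the fingers.

```bash
python3 - <<'E'
from h import *
p,d,K,T=cam('wrist')
q=ray([[297,177],[351,177],[349,304],[299,304]],K,T,.012)*1000; print(q.round(1),q.mean(0))
print('foot',ray([[152,227]],K,T,.018)*1000,'post top',ray([[115,241]],K,T,.062)*1000)
print('bar',ray([[505,224],[545,245]],K,T,.025)*1000)
print('tape', sensors.state()['time_s'])
E
```

```text
[[ 370.  -255.2]
 [ 363.7 -213. ]
 [ 471.5 -195.9]
 [ 478.  -239.1]] [ 420.79191686 -225.78740824]
foot [[ 426.01629543 -364.53023049]] post top [[ 426.47558592 -368.0591748 ]]
bar [[380.61926095 -89.43826743]
 [392.34069141 -53.20779251]]
tape 6.55
```

Request:
{"name": "carry_out", "arguments": {"targets": [{"gripper": 0.4,"tx": 0,"ty": 4,"tz": -50,"twist": 0},{"gripper": 0.4,"tx": 0,"ty": 0,"tz": -30,"twist": 0},{"gripper": 0.4,"tx": 0,"ty": 0,"tz": -16.5,"twist": 0},{"gripper": -1,"tx": 0,"ty": 0,"tz": 0,"twist": 0},{"gripper": -1,"tx": 0,"ty": 0,"tz": 0,"twist": 0},{"gripper": -1,"tx": 0,"ty": 0,"tz": 0,"twist": 0},{"gripper": -1,"tx": 0,"ty": 0,"tz": 30,"twist": 0},{"gripper": -1,"tx": 0,"ty": 0,"tz": 57,"twist": 0},{"gripper": -1,"tx": 10.2,"ty": 44.3,"tz": 0,"twist": 0.055},{"gripper": -1,"tx": 10.2,"ty": 44.3,"tz": 0,"twist": 0.055},{"gripper": -1,"tx": 10.2,"ty": 44.3,"tz": 0,"twist": 0.055},{"gripper": -1,"tx": 10.2,"ty": 44.3,"tz": 0,"twist": 0.055},{"gripper": -1,"tx": 10.2,"ty": 44.3,"tz": 0,"twist": 0.055},{"gripper": -1,"tx": 10.2,"ty": 44.3,"tz": 0,"twist": 0.055},{"gripper": -1,"tx": 10.2,"ty": 44.3,"tz": 0,"twist": 0.055},{"gripper": -1,"tx": 10.2,"ty": 44.3,"tz": 0,"twist": 0.055},{"gripper": -1,"tx": 0,"ty": 0,"tz": 0,"twist": 0},{"gripper": -1,"tx": 0,"ty": 0,"tz": 0,"twist": 0}]}}

```text
time_s: 8.8
ee_pos: [0.502, 0.1289, 0.29]
eef_rot: [-0.29, 0.957, -0.0, -0.0]
ft_force: [0.9, 0.2, -0.5]
grip_width: 0.0439
grasp_force: 15.0
```

```bash
python3 - <<'E'
from h import *
p,d,K,T=cam('wrist'); cv2.imwrite('pics/w4.png',p)
s=sensors.state(); print(s['ee_pos'],s['grip_width'],np.degrees(np.angle(R.from_quat(s['eef_rot']).as_matrix()[:2,1]@[1,1j])))
E
```

```text
[0.50202242 0.12845461 0.28990757] 0.043507074095535524 123.69668017649454
```

View pics/w4.png

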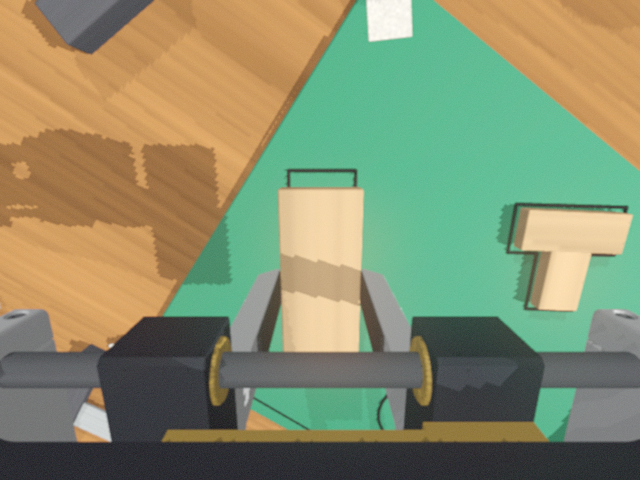

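Request:
{"name": "carry_out", "arguments": {"targets": [{"gripper": -1,"tx": 0,"ty": 0,"tz": -45,"twist": 0},{"gripper": -1,"tx": 0,"ty": 0,"tz": -25,"twist": 0},{"gripper": -1,"tx": 0,"ty": 0,"tz": -10.5,"twist": 0},{"gripper": -1,"tx": 0,"ty": 0,"tz": 0,"twist": 0},{"gripper": 0.28,"tx": 0,"ty": 0,"tz": 0,"twist": 0},{"gripper": 0.28,"tx": 0,"ty": 0,"tz": 0,"twist": 0},{"gripper": 0.28,"tx": 0,"ty": 0,"tz": 30,"twist": 0},{"gripper": 0.6,"tx": 0,"ty": 0,"tz": 60,"twist": 0},{"gripper": 0.6,"tx": 11.2,"ty": -44.2,"tz": 0,"twist": -0.05},{"gripper": 0.6,"tx": 11.2,"ty": -44.2,"tz": 0,"twist": -0.05},{"gripper": 0.6,"tx": 11.2,"ty": -44.2,"tz": 0,"twist": -0.05},{"gripper": 0.6,"tx": 11.2,"ty": -44.2,"tz": 0,"twist": -0.05},{"gripper": 0.6,"tx": 11.2,"ty": -44.2,"tz": 0,"twist": -0.05},{"gripper": 0.6,"tx": 11.2,"ty": -44.2,"tz": 0,"twist": -0.05},{"gripper": 0.6,"tx": 11.2,"ty": -44.2,"tz": 0,"twist": -0.05},{"gripper": 0.6,"tx": 11.2,"ty": -44.2,"tz": 0,"twist": -0.05},{"gripper": 0.6,"tx": 0,"ty": 0,"tz": 0,"twist": 0},{"gripper": 0.6,"tx": 0,"ty": 0,"tz": 0,"twist": 0}]}}

```text
time_s: 11.1
ee_pos: [0.5917, -0.224, 0.2991]
eef_rot: [-0.094, 0.996, 0.001, -0.0]
ft_force: [0.5, 0.6, -0.3]
grip_width: 0.0747
grasp_force: 0.0
```

```bash
python3 - <<'E'
from h import *
p,d,K,T=cam('wrist'); cv2.imwrite('pics/w5.png',p)
s=sensors.state(); print(s['ee_pos'],s['grip_width'],np.round(s['joint_pos'],2))
E
```

```text
[ 0.59161314 -0.22344946  0.29918651] 0.07538839225938483 [-0.47  0.43  1.54  0.    1.18 -2.23]
```

View pics/w5.png

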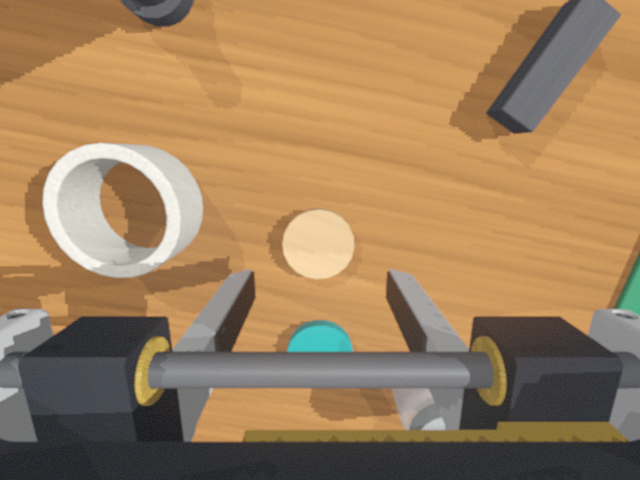

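The disc is centred at (318,244), between the open fingers. The tape roll at (122,208) is clear of them.

```bash
python3 - <<'E'
from h import *
p,d,K,T=cam('wrist')
print(ray([[318,244],[283,244],[354,244]],K,T,.012)*1000)
E
```

```text
[[ 593.13303308 -225.65233637]
 [ 598.63568251 -254.23358831]
 [ 587.47207812 -196.24883136]]
```

Request:
{"name": "carry_out", "arguments": {"targets": [{"gripper": 0.6,"tx": 1.5,"ty": -2,"tz": -50,"twist": 0},{"gripper": 0.6,"tx": 0,"ty": 0,"tz": -30,"twist": 0},{"gripper": 0.6,"tx": 0,"ty": 0,"tz": -16.5,"twist": 0},{"gripper": -1,"tx": 0,"ty": 0,"tz": 0,"twist": 0},{"gripper": -1,"tx": 0,"ty": 0,"tz": 0,"twist": 0},{"gripper": -1,"tx": 0,"ty": 0,"tz": 0,"twist": 0},{"gripper": -1,"tx": 0,"ty": 0,"tz": 30,"twist": 0},{"gripper": -1,"tx": 0,"ty": 0,"tz": 57,"twist": 0},{"gripper": -1,"tx": 0,"ty": 52.1,"tz": 0,"twist": 0},{"gripper": -1,"tx": 0,"ty": 52.1,"tz": 0,"twist": 0},{"gripper": -1,"tx": 0,"ty": 52.1,"tz": 0,"twist": 0},{"gripper": -1,"tx": 0,"ty": 52.1,"tz": 0,"twist": 0},{"gripper": -1,"tx": -1.5,"ty": 52.1,"tz": 0,"twist": 0},{"gripper": -1,"tx": 0,"ty": 52.1,"tz": 0,"twist": 0},{"gripper": -1,"tx": 0,"ty": 52.1,"tz": 0,"twist": 0},{"gripper": -1,"tx": 0,"ty": 52.1,"tz": 0,"twist": 0},{"gripper": -1,"tx": 0,"ty": 52.1,"tz": 0,"twist": 0},{"gripper": -1,"tx": 0,"ty": 52.1,"tz": 0,"twist": 0},{"gripper": -1,"tx": 0,"ty": 0,"tz": 0,"twist": 0},{"gripper": -1,"tx": 0,"ty": 0,"tz": 0,"twist": 0}]}}

```text
time_s: 13.7
ee_pos: [0.5919, 0.2943, 0.2901]
eef_rot: [-0.095, 0.996, -0.0, 0.0]
ft_force: [0.3, -0.8, -1.4]
grip_width: 0.0596
grasp_force: 15.0
```

```bash
python3 - <<'E'
from h import *
p,d,K,T=cam('wrist'); cv2.imwrite('pics/w6.png',p)
s=sensors.state(); print(s['ee_pos'],s['grip_width'])
E
```

```text
[0.59198977 0.29362493 0.29007575] 0.05928130975117285
```

View pics/w6.png

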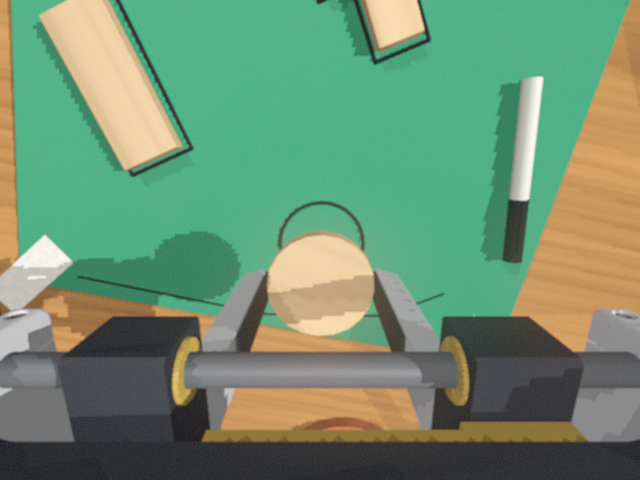

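The disc is above its circle, whose top is at (321,203) with sides at cols 279 and 364. The marker pen at (520,170) lies to the +y side.

```bash
python3 - <<'E'
from h import *
p,d,K,T=cam('wrist')
q=ray([[321,203],[513,262]],K,T,.006)*1000; a=np.radians(100.8-90); print(q, q[0]+34*np.array([np.cos(a),np.sin(a)]))
print(ray([[321,283]],K,T,.101)*1000)
E
```

```text
[[559.236575   286.84214637]
 [577.6256164  453.31345601]] [592.63434153 293.21311106]
[[588.39472285 292.31099793]]
```

Request:
{"name": "carry_out", "arguments": {"targets": [{"gripper": -1,"tx": 0,"ty": 0,"tz": -45,"twist": 0},{"gripper": -1,"tx": 0,"ty": 0,"tz": -25,"twist": 0},{"gripper": -1,"tx": 0,"ty": 0,"tz": -10.5,"twist": 0},{"gripper": -1,"tx": 0,"ty": 0,"tz": 0,"twist": 0},{"gripper": 0.6,"tx": 0,"ty": 0,"tz": 0,"twist": 0},{"gripper": 0.6,"tx": 0,"ty": 0,"tz": 0,"twist": 0},{"gripper": 0.6,"tx": 0,"ty": 0,"tz": 30,"twist": 0},{"gripper": 0.6,"tx": 0,"ty": 0,"tz": 60,"twist": 0},{"gripper": 0.4,"tx": -17.8,"ty": -42.4,"tz": 0,"twist": -0.0656},{"gripper": 0.4,"tx": -17.8,"ty": -42.4,"tz": 0,"twist": -0.0656},{"gripper": 0.4,"tx": -17.8,"ty": -42.4,"tz": 0,"twist": -0.0656},{"gripper": 0.4,"tx": -17.8,"ty": -42.4,"tz": 0,"twist": -0.0656},{"gripper": 0.4,"tx": -17.8,"ty": -42.4,"tz": 0,"twist": -0.0656},{"gripper": 0.4,"tx": -17.8,"ty": -42.4,"tz": 0,"twist": -0.0656},{"gripper": 0.4,"tx": -17.8,"ty": -42.4,"tz": 0,"twist": -0.0656},{"gripper": 0.4,"tx": -17.8,"ty": -42.4,"tz": 0,"twist": -0.0656},{"gripper": 0.4,"tx": -17.8,"ty": -42.4,"tz": 0,"twist": -0.0656},{"gripper": 0.4,"tx": 0,"ty": 0,"tz": 0,"twist": 0},{"gripper": 0.4,"tx": 0,"ty": 0,"tz": 0,"twist": 0}]}}

```text
time_s: 16.18
ee_pos: [0.432, -0.0868, 0.2997]
eef_rot: [0.2, 0.98, 0.0, 0.001]
ft_force: [0.6, -0.2, 0.3]
grip_width: 0.0658
grasp_force: 0.0
```

```bash
python3 - <<'E'
from h import *
p,d,K,T=cam('wrist'); cv2.imwrite('pics/w7.png',p)
s=sensors.state(); print(s['ee_pos'],s['grip_width'],np.round(s['joint_pos'],2))
p,d,K,T=cam('side'); cv2.imwrite('pics/side2.png',p)
parts(p,K,T,.018,(.28,.66,.03,.38),(8,40,150),(25,150,255),1200)
E
```

```text
[ 0.43217549 -0.08639207  0.29953381] 0.06598666102843263 [-0.36  0.17  1.94  0.    1.03 -1.53]
part xy 394.3 300.1 area 4570 ang 32.8 minrect [81.7 88.8] ctr [401.  304.1]
part xy 499.8 134.9 area 5746 ang 33.4 minrect [109.6  55.9] ctr [499.7 135. ]
part xy 589.9 298.5 area 3112 ang 128.4 minrect [62. 64.] ctr [590.5 298.5]
```

View pics/w7.png

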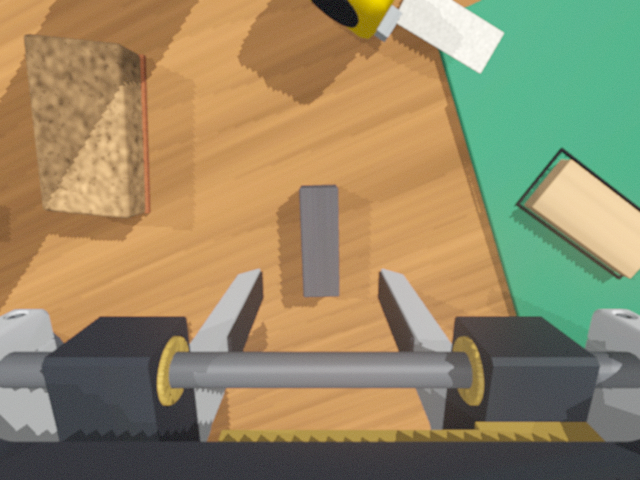

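The bar is between the fingers at cols 301–339, rows 186–297. The strip sits within its outline at the right.

```bash
python3 - <<'E'
from h import *
p,d,K,T=cam('wrist'); s=sensors.state()
q=ray([[301,187],[336,186],[339,296],[304,297]],K,T,.025)*1000; print(q.round(1),q.mean(0),np.linalg.norm(q[1]-q[2]),np.degrees(np.arctan2(*(q[1]-q[2])[::-1])),np.degrees(np.angle(R.from_quat(s['eef_rot']).as_matrix()[:2,1]@[1,1j])))
E
```

```text
[[ 383.6  -81.7]
 [ 393.2  -57. ]
 [ 477.7  -88.7]
 [ 467.3 -115.7]] [430.45832765 -85.78284777] 90.20938489275561 159.39175008773356 67.09794008836559
```

Request:
{"name": "carry_out", "arguments": {"targets": [{"gripper": 0.4,"tx": -1.5,"ty": 0.5,"tz": -50,"twist": 0},{"gripper": 0.4,"tx": 0,"ty": 0,"tz": -30,"twist": 0},{"gripper": 0.4,"tx": 0,"ty": 0,"tz": -16.5,"twist": 0},{"gripper": -1,"tx": 0,"ty": 0,"tz": 0,"twist": 0},{"gripper": -1,"tx": 0,"ty": 0,"tz": 0,"twist": 0},{"gripper": -1,"tx": 0,"ty": 0,"tz": 0,"twist": 0},{"gripper": -1,"tx": 0,"ty": 0,"tz": 0,"twist": 0},{"gripper": -1,"tx": 0,"ty": 0,"tz": 20,"twist": 0},{"gripper": -1,"tx": 0,"ty": 0,"tz": 37,"twist": 0},{"gripper": -1,"tx": 0,"ty": 0,"tz": 40,"twist": 0},{"gripper": -1,"tx": 8.9,"ty": 26.8,"tz": 0,"twist": 0.1235},{"gripper": -1,"tx": 8.9,"ty": 26.8,"tz": 0,"twist": 0.1235},{"gripper": -1,"tx": 8.9,"ty": 26.8,"tz": 0,"twist": 0.1235},{"gripper": -1,"tx": 8.9,"ty": 26.8,"tz": 0,"twist": 0.1235},{"gripper": -1,"tx": 8.9,"ty": 26.8,"tz": 0,"twist": 0.1235},{"gripper": -1,"tx": 8.9,"ty": 26.8,"tz": 0,"twist": 0.1235},{"gripper": -1,"tx": 8.9,"ty": 26.8,"tz": 0,"twist": 0.1235},{"gripper": -1,"tx": 8.9,"ty": 26.8,"tz": 0,"twist": 0.1235},{"gripper": -1,"tx": 0,"ty": 0,"tz": 0,"twist": 0},{"gripper": -1,"tx": 0,"ty": 0,"tz": 0,"twist": 0}], "newtons": 45}}

```text
time_s: 18.82
ee_pos: [0.5008, 0.1276, 0.299]
eef_rot: [-0.289, 0.957, -0.0, -0.001]
ft_force: [-0.9, 0.3, -4.7]
grip_width: 0.0295
grasp_force: 44.8
```

```bash
python3 - <<'E'
from h import *
p,d,K,T=cam('wrist'); cv2.imwrite('pics/w8.png',p)
s=sensors.state(); print(s['ee_pos'],s['grip_width'],np.degrees(np.angle(R.from_quat(s['eef_rot']).as_matrix()[:2,1]@[1,1j])))
E
```

```text
[0.50082271 0.12733133 0.29916795] 0.029739587793266287 123.55131080992895
```

View pics/w8.png

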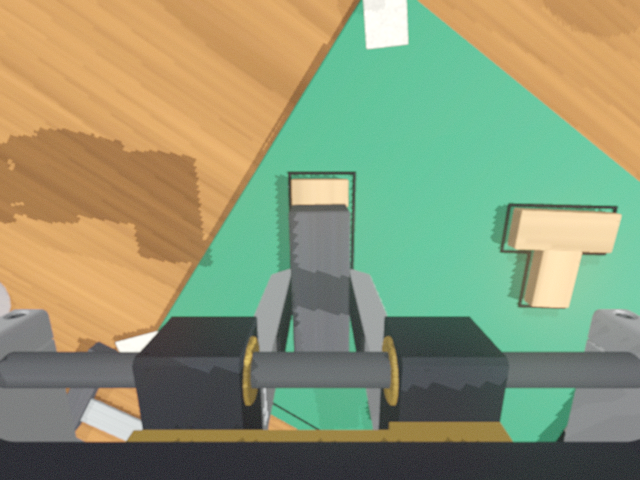

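Request:
{"name": "carry_out", "arguments": {"targets": [{"gripper": -1,"tx": 1,"ty": 1,"tz": -40,"twist": 0},{"gripper": -1,"tx": 0,"ty": 0,"tz": -20,"twist": 0},{"gripper": -1,"tx": 0,"ty": 0,"tz": -8,"twist": 0},{"gripper": -1,"tx": 0,"ty": 0,"tz": -5,"twist": 0},{"gripper": -1,"tx": 0,"ty": 0,"tz": -4,"twist": 0},{"gripper": -1,"tx": 0,"ty": 0,"tz": 0,"twist": 0},{"gripper": -1,"tx": 0,"ty": 0,"tz": 0,"twist": 0}]}}

```text
time_s: 19.75
ee_pos: [0.5027, 0.1289, 0.2232]
eef_rot: [-0.289, 0.957, -0.0, 0.0]
ft_force: [-0.8, -0.2, -5.8]
grip_width: 0.0294
grasp_force: 44.8
```

Request:
{"name": "carry_out", "arguments": {"targets": [{"gripper": -1,"tx": 0,"ty": 0,"tz": -1.5,"twist": 0},{"gripper": -1,"tx": 0,"ty": 0,"tz": 0,"twist": 0}]}}

```text
time_s: 20.0
ee_pos: [0.5027, 0.129, 0.2214]
eef_rot: [-0.289, 0.957, -0.0, 0.0]
ft_force: [0.5, -0.0, -3.9]
grip_width: 0.0296
grasp_force: 44.8
```

Contact has begun, so I'll lower slightly further, release and go on.

Request:
{"name": "carry_out", "arguments": {"targets": [{"gripper": -1,"tx": 0,"ty": 0,"tz": -0.7,"twist": 0},{"gripper": -1,"tx": 0,"ty": 0,"tz": 0,"twist": 0},{"gripper": 0,"tx": 0,"ty": 0,"tz": 0,"twist": 0},{"gripper": 0,"tx": 0,"ty": 0,"tz": 0,"twist": 0},{"gripper": 0,"tx": 0,"ty": 0,"tz": 40,"twist": 0},{"gripper": 0.28,"tx": 0,"ty": 0,"tz": 60,"twist": 0},{"gripper": 0.28,"tx": -7.5,"ty": -49.7,"tz": 0,"twist": -0.1},{"gripper": 0.28,"tx": -7.5,"ty": -49.7,"tz": 0,"twist": -0.1},{"gripper": 0.28,"tx": -7.5,"ty": -49.7,"tz": 0,"twist": -0.1},{"gripper": 0.28,"tx": -7.5,"ty": -49.7,"tz": 0,"twist": -0.1},{"gripper": 0.28,"tx": -7.5,"ty": -49.7,"tz": 0,"twist": -0.1},{"gripper": 0.28,"tx": -7.5,"ty": -49.7,"tz": 0,"twist": -0.1},{"gripper": 0.28,"tx": -7.5,"ty": -49.7,"tz": 0,"twist": -0.1},{"gripper": 0.28,"tx": -7.5,"ty": -49.7,"tz": 0,"twist": -0.1},{"gripper": 0.28,"tx": -7.5,"ty": -49.7,"tz": 0,"twist": -0.1},{"gripper": 0.28,"tx": -7.5,"ty": -49.7,"tz": 0,"twist": -0.1},{"gripper": 0.28,"tx": 0,"ty": 0,"tz": 0,"twist": 0},{"gripper": 0.28,"tx": 0,"ty": 0,"tz": 0,"twist": 0}]}}

```text
time_s: 22.25
ee_pos: [0.4273, -0.3677, 0.32]
eef_rot: [0.205, 0.979, 0.001, -0.0]
ft_force: [-0.6, -0.3, -0.6]
grip_width: 0.06
grasp_force: 0.0
```

```bash
python3 - <<'E'
from h import *
p,d,K,T=cam('wrist'); cv2.imwrite('pics/w9.png',p)
s=sensors.state(); print(s['ee_pos'],s['grip_width'],np.round(s['joint_pos'],2))
p,d,K,T=cam('side'); cv2.imwrite('pics/side3.png',p)
E
```

```text
[ 0.42746153 -0.36711858  0.32013825] 0.059609622631278295 [-0.83  0.32  1.66  0.    1.16 -1.99]
```

View pics/w9.png

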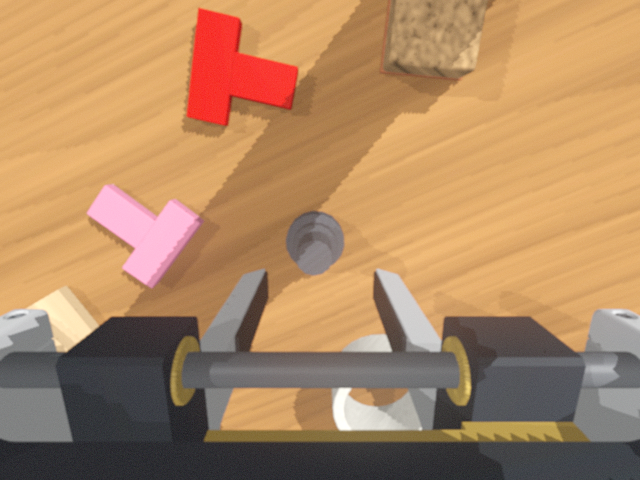

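The weight is nearly centred, with its foot at (315,240) and post top at (316,257).

```bash
python3 - <<'E'
from h import *
p,d,K,T=cam('wrist')
print(ray([[316,257]],K,T,.062)*1000,ray([[315.5,240]],K,T,.018)*1000)
E
```

```text
[[ 429.61692104 -371.28347416]] [[ 427.73703167 -371.48337519]]
```

Request:
{"name": "carry_out", "arguments": {"targets": [{"gripper": 0.28,"tx": 1,"ty": -3.5,"tz": -25,"twist": 0},{"gripper": 0.28,"tx": 0,"ty": 0,"tz": -35,"twist": 0},{"gripper": 0.28,"tx": 0,"ty": 0,"tz": -25,"twist": 0},{"gripper": 0.28,"tx": 0,"ty": 0,"tz": 0,"twist": 0},{"gripper": -1,"tx": 0,"ty": 0,"tz": 0,"twist": 0},{"gripper": -1,"tx": 0,"ty": 0,"tz": 0,"twist": 0},{"gripper": -1,"tx": 0,"ty": 0,"tz": 0,"twist": 0},{"gripper": -1,"tx": 0,"ty": 0,"tz": 0,"twist": 0},{"gripper": -1,"tx": 0,"ty": 0,"tz": 20,"twist": 0},{"gripper": -1,"tx": 0,"ty": 0,"tz": 35,"twist": 0},{"gripper": -1,"tx": 0,"ty": 0,"tz": 30,"twist": 0},{"gripper": -1,"tx": 0,"ty": 0,"tz": 0,"twist": 0}]}}

```text
time_s: 23.9
ee_pos: [0.4289, -0.372, 0.3219]
eef_rot: [0.205, 0.979, -0.001, 0.002]
ft_force: [0.3, -0.9, -5.1]
grip_width: 0.0274
grasp_force: 45.0
```

Request:
{"name": "carry_out", "arguments": {"targets": [{"gripper": -1,"tx": 12.6,"ty": 51.1,"tz": 0,"twist": 0},{"gripper": -1,"tx": 12.6,"ty": 51.1,"tz": 0,"twist": 0},{"gripper": -1,"tx": 12.6,"ty": 51.1,"tz": 0,"twist": 0},{"gripper": -1,"tx": 12.6,"ty": 51.1,"tz": 0,"twist": 0},{"gripper": -1,"tx": 12.6,"ty": 51.1,"tz": 0,"twist": 0},{"gripper": -1,"tx": 12.6,"ty": 51.1,"tz": 0,"twist": 0},{"gripper": -1,"tx": 12.6,"ty": 51.1,"tz": 0,"twist": 0},{"gripper": -1,"tx": 12.6,"ty": 51.1,"tz": 0,"twist": 0},{"gripper": -1,"tx": 12.6,"ty": 51.1,"tz": 0,"twist": 0},{"gripper": -1,"tx": 12.6,"ty": 51.1,"tz": 0,"twist": 0},{"gripper": -1,"tx": 12.6,"ty": 51.1,"tz": 0,"twist": 0},{"gripper": -1,"tx": 12.6,"ty": 51.1,"tz": 0,"twist": 0},{"gripper": -1,"tx": 12.6,"ty": 51.1,"tz": 0,"twist": 0},{"gripper": -1,"tx": 0,"ty": 0,"tz": 0,"twist": 0},{"gripper": -1,"tx": 0,"ty": 0,"tz": 0,"twist": 0}]}}

```text
time_s: 25.78
ee_pos: [0.5915, 0.2924, 0.3179]
eef_rot: [0.205, 0.979, -0.002, -0.002]
ft_force: [-0.5, -0.8, -4.4]
grip_width: 0.0273
grasp_force: 45.0
```

```bash
python3 - <<'E'
from h import *
p,d,K,T=cam('wrist'); cv2.imwrite('pics/w10.png',p)
s=sensors.state(); print(s['ee_pos'],s['grip_width'])
E
```

```text
[0.59164126 0.29180458 0.3184694 ] 0.0271335320418123
```

View pics/w10.png

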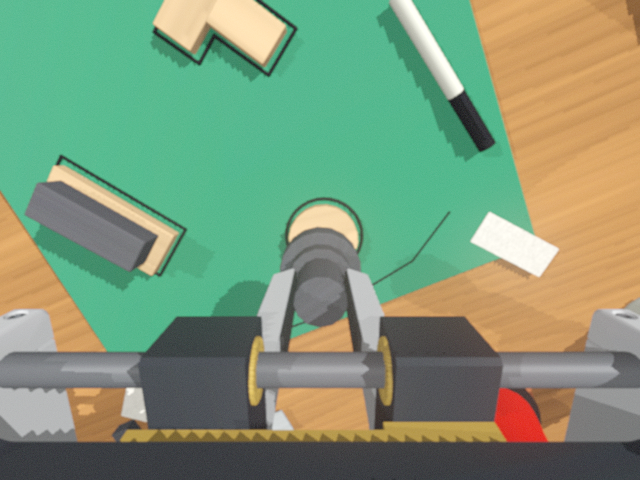

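The weight is held over the round pad, whose visible edge tops out at (323,206) between cols 290 and 356. The bar lies along the strip.

```bash
python3 - <<'E'
from h import *
p,d,K,T=cam('wrist')
a=np.radians(-23.5); print(ray([[323,205.5]],K,T,.018)*1000+30*np.array([np.cos(a),np.sin(a)]), sensors.state()['ee_pos'])
E
```

```text
[[592.73323761 292.47624604]] [0.59181776 0.29151587 0.31907465]
```

Request:
{"name": "carry_out", "arguments": {"targets": [{"gripper": -1,"tx": 0,"ty": 0,"tz": -25,"twist": 0},{"gripper": -1,"tx": 0,"ty": 0,"tz": -20,"twist": 0},{"gripper": -1,"tx": 0,"ty": 0,"tz": 0,"twist": 0},{"gripper": -1,"tx": 0,"ty": 0,"tz": 0,"twist": 0}]}}

```text
time_s: 26.38
ee_pos: [0.5927, 0.292, 0.2763]
eef_rot: [0.206, 0.979, 0.0, 0.001]
ft_force: [-0.4, -0.2, -4.1]
grip_width: 0.0273
grasp_force: 45.0
```

Request:
{"name": "carry_out", "arguments": {"targets": [{"gripper": -1,"tx": 0,"ty": 0.5,"tz": -12,"twist": 0},{"gripper": -1,"tx": 0,"ty": 0,"tz": -5,"twist": 0},{"gripper": -1,"tx": 0,"ty": 0,"tz": -3,"twist": 0},{"gripper": -1,"tx": 0,"ty": 0,"tz": -1,"twist": 0},{"gripper": -1,"tx": 0,"ty": 0,"tz": 0,"twist": 0},{"gripper": -1,"tx": 0,"ty": 0,"tz": 0,"twist": 0}]}}

```text
time_s: 27.12
ee_pos: [0.5925, 0.2933, 0.2547]
eef_rot: [0.205, 0.979, 0.0, 0.0]
ft_force: [0.3, 1.0, -3.9]
grip_width: 0.0275
grasp_force: 45.0
```

Request:
{"name": "carry_out", "arguments": {"targets": [{"gripper": -1,"tx": 0,"ty": 0,"tz": -1,"twist": 0},{"gripper": -1,"tx": 0,"ty": 0,"tz": 0,"twist": 0}]}}

```text
time_s: 27.38
ee_pos: [0.5924, 0.2932, 0.2543]
eef_rot: [0.205, 0.979, 0.0, 0.0]
ft_force: [-1.9, -0.3, 0.9]
grip_width: 0.0271
grasp_force: 45.0
```

Request:
{"name": "carry_out", "arguments": {"targets": [{"gripper": -1,"tx": 0,"ty": 0,"tz": -0.7,"twist": 0},{"gripper": -1,"tx": 0,"ty": 0,"tz": 0,"twist": 0}]}}

```text
time_s: 27.62
ee_pos: [0.5923, 0.2932, 0.2543]
eef_rot: [0.205, 0.979, 0.0, 0.001]
ft_force: [-2.0, -0.5, 4.4]
grip_width: 0.0276
grasp_force: 45.0
```

The weight is standing, so I'll release it, rise and back off toward −y.

Request:
{"name": "carry_out", "arguments": {"targets": [{"gripper": 0.2,"tx": 0,"ty": 0,"tz": 0,"twist": 0},{"gripper": 0.2,"tx": 0,"ty": 0,"tz": 0,"twist": 0},{"gripper": 0.2,"tx": 0,"ty": 0,"tz": 0,"twist": 0},{"gripper": 0.2,"tx": 0,"ty": 0,"tz": 40,"twist": 0},{"gripper": 0.2,"tx": 0,"ty": 0,"tz": 60,"twist": 0},{"gripper": 0.2,"tx": -45,"ty": -20,"tz": 40,"twist": 0},{"gripper": 0.2,"tx": -45,"ty": -20,"tz": 20,"twist": 0},{"gripper": 0.2,"tx": 0,"ty": -40,"tz": 0,"twist": 0},{"gripper": 0.2,"tx": 0,"ty": 0,"tz": 0,"twist": 0},{"gripper": 0.2,"tx": 0,"ty": 0,"tz": 0,"twist": 0}]}}

```text
time_s: 28.88
ee_pos: [0.5032, 0.2137, 0.4121]
eef_rot: [0.206, 0.979, 0.0, 0.0]
ft_force: [0.2, -0.1, -0.4]
grip_width: 0.0563
grasp_force: 0.0
```

```bash
python3 - <<'E'
from h import *
p,d,K,T=cam('wrist'); q,_,_,_=cam('side'); cv2.imwrite('pics/fin.png',np.vstack([cv2.resize(p,(400,300)),cv2.resize(q[230:470,60:380],(400,300))]))
cv2.imwrite('pics/w11.png',p)
E
```

```text
(no output)
```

View pics/fin.png

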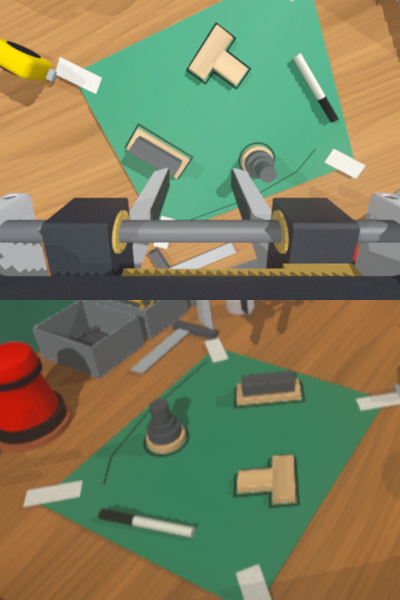

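All three pads lie inside their outlines in both views. The bar is along the strip (265,388 in the lower view), the weight stands on the disc (165,425), and the arm is clear.

```bash
python3 -c "
from bench import env; print(env.job_done())"
```

```text
the job is handed in; nothing more can be done
None
```

I handed the job in at about 29 s: in the last pictures all three pads lie inside their outlines, the bar lies along the strip and the turned weight stands on the round pad; the arm never went near the tape, and the hand-in returned no verdict.

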